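# Bolt the lot case with the hooked rod

### The job

The steel lot case at the far side of the sale table is out of arm's reach and its lid bolt is not shot. Take the hooked rod from its wooden rest, hook it behind the bolt's upright plate and pull the bolt towards you into its keeper until it bears firmly on the rubber buffer inside, for a moment; pull gently, no harder than you need, and move the bolt with the rod only. Then lay the rod back in its rest as you found it, let go, and leave the case, the rest and the other goods where they are.

Things in the scene. Friction and masses are not known exactly. Their poses are not given: they have to be found in the camera images.
- rod_grip (a point): Centre of the rod's dark wooden handle, the place to grip: a bar 130 mm long (rod's x), 22 wide (y), 26 high (z). The rod (about 0.22 kg) points along +x: a 10 mm round steel shaft on the handle's centre line runs to x = 300 mm, where a 10 mm thick prong turns down (-z), leaning slightly back. It starts level in its rest, prong down.
- rod_tip (a point): Lowest point of the rod's prong, at x = 291 mm, z = -45 mm from the handle's centre in the rod's frame. The prong's handle-side face lies about 4 mm nearer the handle than this point at the tip, about 1 mm nearer 20 mm higher up.
- rest: Wooden rod rest, fixed: board 300 x 70 x 12 mm with two flared upright forks, tops 100 to 110 mm above the table, at x = -50 mm (takes the handle, 26 mm wide at the bottom) and x = 200 mm (takes the shaft, 15 mm wide). Origin on the table, 85 mm below the handle's centre when the rod lies in it; axes as the lying rod's (x towards the prong).
- bolt: Sliding lid bolt, bare steel, with an upright plate 44 mm wide (y), 23 high, 5 thick at its rear end. Origin: middle of the upper edge of the plate's rear face, 142 mm above the table. z up; it is pulled along its own -x, into the keeper. Behind the plate (x > 0) are only two rails, tops 25 mm below the origin. May start partly advanced.
- bolt_nose (a point): Front end of the bolt's 12 mm bar, 85 mm ahead of (x = -85 mm) and 30 mm below the bolt's origin. The bolt slides with about 2.5 N of friction and stays where it is left. A force of more than 20 N from the rod would bend it.
- keeper: Closed keeper box at the front of the case's top, 52 mm long, 29 wide, top 129 mm above the table. Origin: middle of its mouth, at the height of the bolt's bar; axes as the bolt's, the box at -x. Unseen inside is a rubber buffer (about 6 N per mm), set anywhere from 21 to 43 mm behind the mouth: it can only be felt. Home means pressed on it: a steady pull of 11 to 15 N for half a second.
- case: Grey steel case, 300 (x) x 280 (y) x 100 mm high, fixed to the table. Origin: centre of its underside; x away from the robot, along the bolt. The bolt runs along the middle of its top (y = 0), its plate near the middle of the lid.
- tin_center (a point): Plain steel tin on the case's lid beside the bolt, 56 mm across, 35 mm high; its centre. A bystander.
- carton: Bystander: cardboard carton 50 x 90 x 45 mm on the table; origin under its centre.
- yellow_box: Bystander: yellow plastic box 60 x 100 x 70 mm; origin under its centre.
- jar_a: Bystander: clear jar with red lid, 96 mm across, 130 mm high; origin under its centre.
- jar_b: Bystander: white tub with green lid, 90 mm across, 120 mm high; origin under its centre.
- tub: Bystander: smaller white tub with green lid, 80 mm across, 100 mm high; origin under its centre.

How it is judged:
By the outcome, as a careful person would: the job done as asked, in the order asked, and still so for the second after the job is handed in, with the robot touching nothing.
It also fails if it takes over 61 s, if anything falls off the work surface, if the arm or the gripper's body presses on something with over 40 N, if the wrist force passes 120 N, or if a joint passes its speed limit or range.

### The arm

A 7-joint arm with a two-finger parallel gripper is mounted at the origin on the work surface. World frame = base frame: x ahead of the robot, y to its left, z up, the work surface at z = 0. Lengths are in m, angles in rad, forces in N, time in s.
With the tool pointing down it reaches from about 0.425 to 0.95 m from the base axis. Payload 16.7 kg.
Tool frame: the origin (TCP) lies at the very end of the fingers, on their centre line; the grasp point (between the pads) lies 19 mm behind it (manip.hold_point_z is the distance from the TCP to the grasp point, in m); z points along the fingers, y is the direction in which the jaws open and shut (so a half turn about z gives the same grasp; the last joint's range is limited). The gripper opens to 94 mm and grips with 3 to 60 N. Pads are 16 mm wide; open, the fingers measure 119 mm over their backs; the gripper's body (75 mm by 177 mm) begins 78 mm behind the grasp point.
Start: joints at [-1.313, 0.426, 0.074, 1.606, -0.034, 1.111, -0.067], TCP at [0.267, 0.62, 0.205] pointing down, gripper open.
Joint ranges: [-2.85, 2.85], [-0.5, 2.14], [-1.23, 1.37], [0.21, 2.46], [-1.02, 4.16], [0.16, 2.05], [-2.73, 2.73]. Speed limits (rad/s): [1.89, 1.89, 2.39, 2.39, 3.01, 3.01, 3.01].

### API

Orientations are given as [roll, pitch, yaw] about the fixed x, y, z axes, in that order (R = Rz(yaw) Ry(pitch) Rx(roll)).
In Python, from station import manip, grab_frame, sign_off gives the robot as it stands.
- The arm moves only by the tool move_arm, never from a script. Its argument "targets" is one flat list of numbers, 7 for each row, row after row: the finger opening in cm, from 0 to 9.4, then the shift along the tool's x, y, z in cm, then the turn, a rotation vector about the tool's x, y, z in degrees. In form: [claw, dx, dy, dz, ax, ay, az, claw, dx, dy, dz, ax, ay, az, ...]. A call has 1 to 20 rows; each row shifts and turns the commanded pose from where the row before left it, along the tool's axes as they then stand; what a row does not reach is not made up. A row lasts 1/10 s, in which the tool goes at most 50 mm and 8.59 degrees, less where a joint would pass 70% of its speed; a pose out of reach is approached as far as the arm can. A call is refused whole if a number of a shift passes 5 or a number of a turn 8.59, either way. A call with a gripper value outside its range is refused whole. The fingers move at their own pace and stop on an object; "force" is the grip in N (left out, the last holds). Time passes only in rows, so rows that do not move let the fingers close. It gives the time, the measured TCP pose, the force and the opening at its end, in the units of the state.
- manip.observe(): the state, without advancing time (a new reading comes with each control period).
- grab_frame(name): name is "side" or "top"; returns a dict with "image" (480x640x3 uint8, red, green, blue), "camera_matrix" (3x3 intrinsics, pixels), "D" ([k1, k2, p1, p2, k3] as OpenCV has them; the pictures are not rectified), "cam_to_world" (4x4, takes a point from camera to world coordinates). Camera axes: x right, y down, z forward; pixel columns grow to the right and rows downward; lengths in m; the calibration is good to about 2 mm. A picture is of the moment at which its call begins. There is no depth.
- sign_off(): hands the job in, once; it reports no verdict.
The state is a dict: "clock": time; "q": joint angles; "joint_velocities": joint speeds; "joint_efforts": joint torques, N m; "tool_pos": TCP position; "ee_rot": TCP orientation; "contact_force": force on the tool from outside, world axes, zero at the start; "ft_torque": the same for the moment, N m; "gripper_width": finger opening in m.
Only numpy, scipy, OpenCV 4.12 (cv2) and the standard library are available. Lean on these libraries where they do the work, as an engineer would, in place of code of your own. Each camera call takes 0.05 s, during which the arm holds its last target.

## Working session

There is one attempt and no reset: what is moved stays moved. The work goes in short steps, Python scripts to look and compute and a tool call to move; the robot and the scene stay as the last step left them, time stands still between calls to the robot, and variables do not carry over. Pictures are saved under pics/ and viewed, and the job is handed in when it is done.

Besides the shell and the picture viewer there is one more tool, called after ">>>" as a command line: name --argument value ..., lists and objects as JSON in quotes. move_arm: Moves the arm, as the interface text tells. Its arguments: {"type":"object","properties":{"targets":{"type":"array","items":{"type":"number"}},"force":{"type":"number"}},"required":["targets"]}

```bash
mkdir -p pics; ls
python3 - <<'E'
from station import manip, grab_frame
import cv2,numpy as np
print(manip.observe())
for n in("side","top"):
    f=grab_frame(n); cv2.imwrite(f"pics/{n}0.png",f["image"][:,:,::-1]); np.savez(f"{n}0.npz",**f)
    print(n,f["camera_matrix"],f["D"],f["cam_to_world"])
E
```

```text
pics
{'clock': 0.0, 'q': array([-1.3134781 ,  0.42670696,  0.07388284,  1.6065831 , -0.03406935,
        1.11082199, -0.06707041]), 'joint_velocities': array([ 9.75731681e-04,  5.90933524e-04, -9.20117643e-04, -7.22746806e-05,
        3.47625811e-04, -4.60555298e-04,  2.45317286e-04]), 'joint_efforts': array([-5.95492747e-05, -9.35830021e+01,  3.66631798e+00, -4.54197407e+01,
       -4.88640473e-02,  2.03477038e-02,  8.91743980e-05]), 'tool_pos': array([0.26697536, 0.61948909, 0.20480385]), 'ee_rot': array([-3.14033968e+00,  1.31422566e-04,  2.73475771e+00]), 'contact_force': array([-0.13624676, -0.24853845, -0.44332641]), 'ft_torque': array([-0.01161696, -0.02533596,  0.00723414]), 'gripper_width': 0.09400637229072925}
side [[522.00500494   0.         316.61647636]
 [  0.         522.00500494 245.00521024]
 [  0.           0.           1.        ]] [-0.02384734  0.          0.          0.          0.        ] [[ 9.96376301e-01 -5.52682281e-02  6.46505243e-02  4.82355332e-01]
 [-8.50496365e-02 -6.55531495e-01  7.50363258e-01 -1.06092730e+00]
 [ 9.09207176e-04 -7.53142670e-01 -6.57856589e-01  1.00801637e+00]
 [ 0.00000000e+00  0.00000000e+00  0.00000000e+00  1.00000000e+00]]
top [[435.71954494   0.         319.36490363]
 [  0.         435.71954494 251.66764868]
 [  0.           0.           1.        ]] [-0.0990029  0.         0.         0.         0.       ] [[-0.02237951 -0.99517332  0.09554692  0.42690228]
 [-0.99956519  0.02410825  0.01697706 -0.03040662]
 [-0.01919859 -0.09512543 -0.99528014  1.43498099]
 [ 0.          0.          0.          1.        ]]
```

View pics/side0.png

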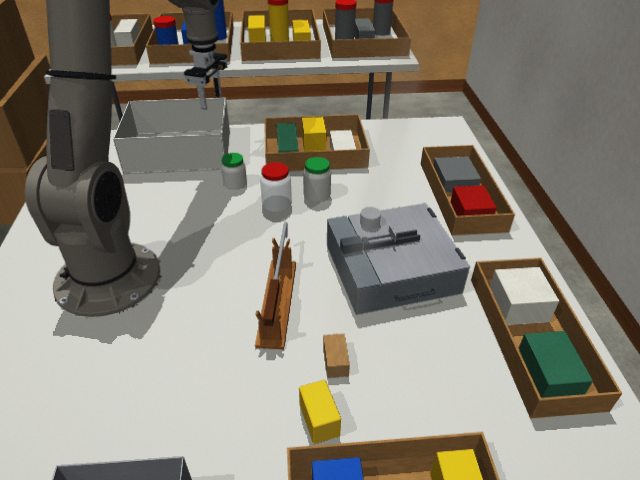

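View pics/top0.png

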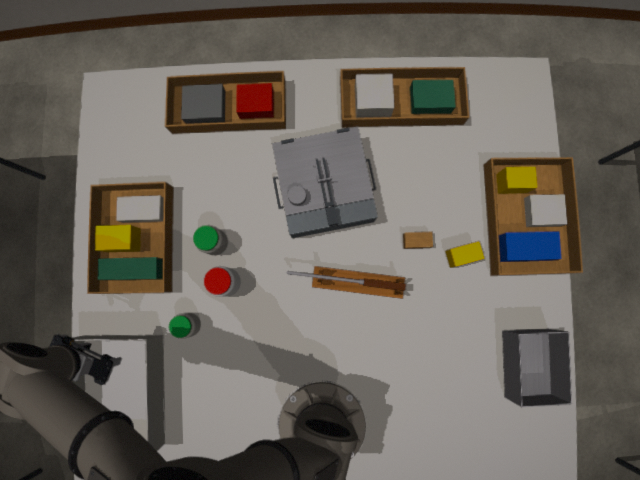

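The side view shows the rod in its rest, from about (268,300) to (284,225), with the case at (395,255). In the top view the rod runs from handle (400,285) to prong (290,273), and the bolt is at (323,185). I'll zoom in on both.

Run:
```python
import cv2
t=cv2.imread("pics/top0.png"); s=cv2.imread("pics/side0.png")
cv2.imwrite("pics/t_rod.png",cv2.resize(t[250:310,275:425],None,fx=5.3,fy=5.3,interpolation=cv2.INTER_CUBIC))
cv2.imwrite("pics/t_case.png",cv2.resize(t[120:245,265:385],None,fx=4.8,fy=4.8,interpolation=cv2.INTER_CUBIC))
cv2.imwrite("pics/s_rod.png",cv2.resize(s[215:355,240:310],None,fx=4.2,fy=4.2,interpolation=cv2.INTER_CUBIC))
cv2.imwrite("pics/s_case.png",cv2.resize(s[195:315,320:470],None,fx=5,fy=5,interpolation=cv2.INTER_CUBIC))
```

```text
(no output)
```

View pics/t_rod.png

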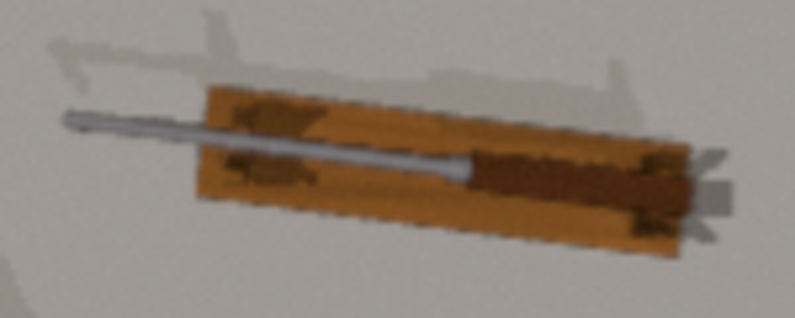

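View pics/t_case.png

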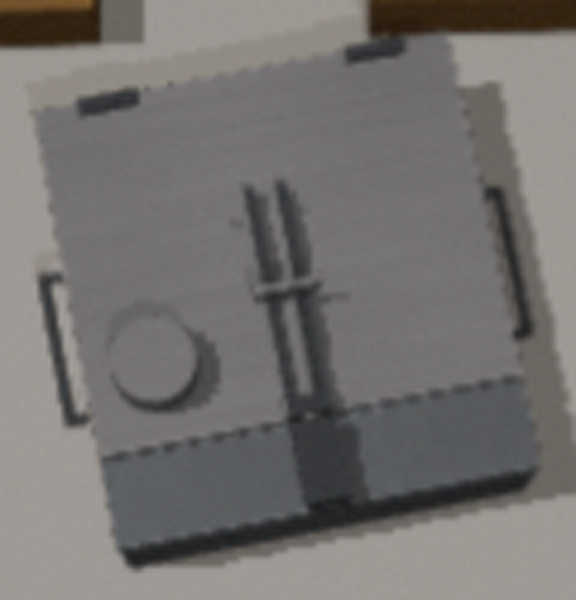

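View pics/s_rod.png

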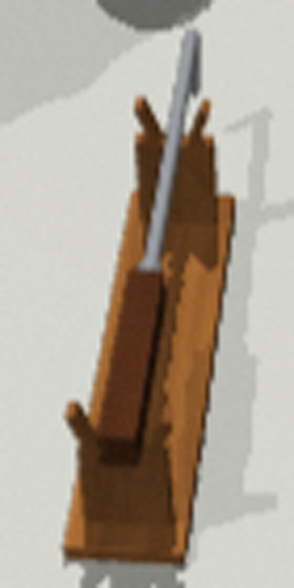

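View pics/s_case.png

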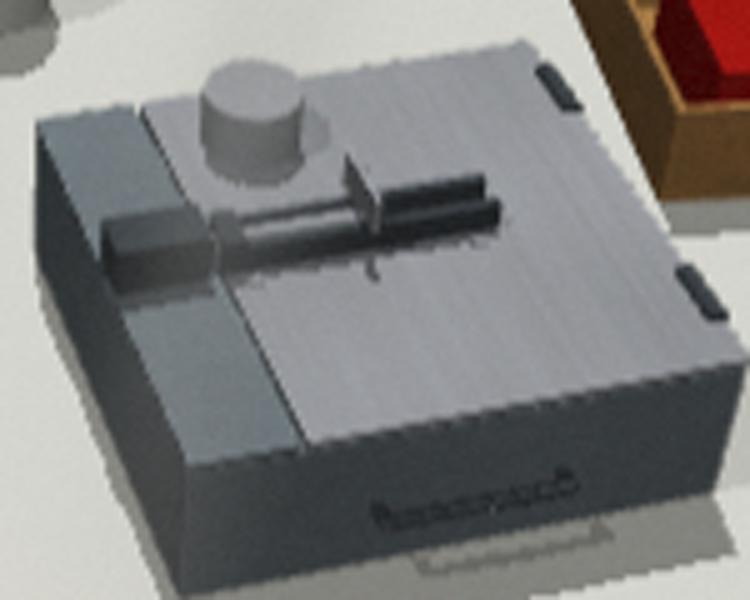

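```bash
cat > h.py <<'E'
import numpy as np,cv2
def load(n): return dict(np.load(n))
def ray(f,uv):
    uv=np.array(uv,float).reshape(-1,1,2)
    p=cv2.undistortPoints(uv,f["camera_matrix"],f["D"]).reshape(-1,2)
    d=np.c_[p,np.ones(len(p))]@f["cam_to_world"][:3,:3].T
    return f["cam_to_world"][:3,3],d
def onz(f,uv,z):
    o,d=ray(f,uv); return o+d*((z-o[2])/d[:,2])[:,None]
def crop(c,off,s): return (np.array(c,float)+.5)/s-.5+np.array(off)
def proj(f,P):
    M=np.linalg.inv(f["cam_to_world"]); r,_=cv2.Rodrigues(M[:3,:3])
    return cv2.projectPoints(np.array(P,float).reshape(-1,3),r,M[:3,3],f["camera_matrix"],f["D"])[0].reshape(-1,2)
E
python3 - <<'E'
from h import *
np.set_printoptions(precision=4,suppress=True)
t=load("top0.npz");s=load("side0.npz")
R=lambda c:crop(c,(275,250),5.3); C=lambda c:crop(c,(265,120),4.8)
SR=lambda c:crop(c,(240,215),4.2); SC=lambda c:crop(c,(320,195),5)
print("T board",onz(t,R([(210,87),(690,145),(680,257),(197,197)]),.012))
b=onz(t,R([(210,87),(690,145),(680,257),(197,197)]),.012);print(b.mean(0),np.linalg.norm(b[1]-b[0]),np.linalg.norm(b[2]-b[1]))
print("S board",onz(s,SR([(68,556),(184,559),(233,197),(135,197)]),.012))
print("T handle top ends",onz(t,R([(471,169),(692,196)]),.098))
print("T shaft tip",onz(t,R([(66,119)]),.087))
print("S handle top ends",onz(s,SR([(146,270),(119,440)]),.098),"tip",onz(s,SR([(190,33)]),.090))
print("T case top",onz(t,C([(37,112),(453,35),(537,470),(127,550)]),.1))
b=onz(t,C([(37,112),(453,35),(537,470),(127,550)]),.1);print(b.mean(0),[np.linalg.norm(b[i]-b[i-1]) for i in range(4)])
print("S case top",onz(s,SC([(523,42),(746,362),(187,464),(38,121)]),.1))
print("T plate",onz(t,C([(252,292),(322,278)]),.142))
print("S plate",onz(s,SC([(347,155),(381,200)]),.142))
print("T tin top",onz(t,C([(153,358)]),.135)); print("S tin",onz(s,SC([(253,90)]),.135))
print("T rail ends",onz(t,C([(250,183),(280,180)]),.117),"keeper",onz(t,C([(290,420),(331,410),(352,500),(311,510)]),.129))
E
```

```text
T board [[ 0.5168  0.0118  0.012 ]
 [ 0.4739 -0.2831  0.012 ]
 [ 0.4053 -0.2743  0.012 ]
 [ 0.4492  0.0212  0.012 ]]
[ 0.4613 -0.1311  0.012 ] 0.2979666139043979 0.06907377826726382
S board [[ 0.4052 -0.2792  0.012 ]
 [ 0.4704 -0.2868  0.012 ]
 [ 0.5142  0.0102  0.012 ]
 [ 0.4491  0.0157  0.012 ]]
T handle top ends [[ 0.4603 -0.1405  0.098 ]
 [ 0.4416 -0.2679  0.098 ]]
T shaft tip [[0.4953 0.0942 0.087 ]]
S handle top ends [[ 0.4572 -0.1409  0.098 ]
 [ 0.4393 -0.2704  0.098 ]] tip [[0.4918 0.0896 0.09  ]]
T case top [[ 0.9064  0.1344  0.1   ]
 [ 0.9516 -0.1429  0.1   ]
 [ 0.6571 -0.1871  0.1   ]
 [ 0.6115  0.0788  0.1   ]]
[ 0.7817 -0.0292  0.1   ] [np.float64(0.3001173451077453), np.float64(0.28096580418946443), np.float64(0.29780769845401384), np.float64(0.26974596734764156)]
S case top [[ 0.9002  0.134   0.1   ]
 [ 0.9478 -0.1418  0.1   ]
 [ 0.6557 -0.1888  0.1   ]
 [ 0.6107  0.0836  0.1   ]]
T plate [[ 0.7685 -0.0064  0.142 ]
 [ 0.7764 -0.0509  0.142 ]]
S plate [[ 0.7642 -0.0117  0.142 ]
 [ 0.7747 -0.0496  0.142 ]]
T tin top [[0.7292 0.0575 0.135 ]]
S tin [[0.7258 0.0569 0.135 ]]
T rail ends [[ 0.8478 -0.0062  0.117 ]
 [ 0.8493 -0.0257  0.117 ]] keeper [[ 0.6881 -0.0284  0.129 ]
 [ 0.6939 -0.0545  0.129 ]
 [ 0.6358 -0.0663  0.129 ]
 [ 0.6301 -0.0403  0.129 ]]
```

```bash
cat > plan.py <<'E'
import sys
from h import *
from scipy.spatial.transform import Rotation as Ro
# python3 plan.py x y z yaw_deg N [pitch_down_deg] : straight plan from observed pose
def plan(st,p,yaw,n,pitch=0,dec=1):
    R0=Ro.from_euler('xyz',st["ee_rot"]); R1=Ro.from_euler('xyz',[np.pi,np.deg2rad(pitch),np.deg2rad(yaw)])
    rv=(R0.inv()*R1).as_rotvec()/n
    rows=[];pos=np.array(st["tool_pos"]);R=R0;p=np.array(p)
    for i in range(n):
        d=R.inv().apply((p-pos)/(n-i))*100; d=np.round(d,dec); a=np.round(np.rad2deg(rv),dec)
        rows.append((d,a)); pos=pos+R.apply(d)/100; R=R*Ro.from_rotvec(np.deg2rad(a))
    return rows,pos,R
if __name__=="__main__":
    from station import manip
    st=manip.observe(); a=list(map(float,sys.argv[1:]))
    rows,pos,R=plan(st,a[:3],a[3],int(a[4]),*(a[5:6] or [0]),dec=int(a[6]) if len(a)>6 else 1)
    for d,r in rows: print(*d,*r,sep=", ")
    print(pos,np.rad2deg(R.as_euler('xyz')))
E
python3 plan.py .4496 -.206 .205 81.7 19
```

```text
-2.6, -3.6, 0.0, -0.0, 0.0, 3.9
-2.8, -3.4, 0.0, -0.0, 0.0, 3.9
-3.1, -3.2, 0.0, -0.0, 0.0, 3.9
-3.3, -3.0, 0.0, -0.0, 0.0, 3.9
-3.5, -2.8, 0.0, -0.0, 0.0, 3.9
-3.7, -2.5, 0.0, -0.0, 0.0, 3.9
-3.8, -2.3, 0.0, -0.0, 0.0, 3.9
-4.0, -2.0, 0.0, -0.0, 0.0, 3.9
-4.1, -1.7, 0.0, -0.0, 0.0, 3.9
-4.2, -1.5, 0.0, -0.0, 0.0, 3.9
-4.3, -1.2, 0.0, -0.0, 0.0, 3.9
-4.4, -0.9, 0.0, -0.0, 0.0, 3.9
-4.4, -0.6, 0.0, -0.0, 0.0, 3.9
-4.4, -0.3, 0.0, -0.0, 0.0, 3.9
-4.4, 0.0, 0.0, -0.0, 0.0, 3.9
-4.4, 0.3, 0.0, -0.0, 0.0, 3.9
-4.4, 0.7, 0.0, -0.0, 0.0, 3.9
-4.4, 0.9, 0.0, -0.0, 0.0, 3.9
-4.3, 1.3, 0.1, -0.0, 0.0, 3.9
[ 0.44975169 -0.2061821   0.20467   ] [-1.79984409e+02  6.34351000e-02  8.25890984e+01]
```

```bash
python3 plan.py .48 .2 .21 118 12
```

```text
-3.0, -2.5, -0.0, -0.0, 0.0, 3.2
-3.2, -2.3, -0.0, -0.0, 0.0, 3.2
-3.3, -2.2, -0.0, -0.0, 0.0, 3.2
-3.4, -2.0, -0.1, -0.0, 0.0, 3.2
-3.5, -1.8, -0.0, -0.0, 0.0, 3.2
-3.6, -1.6, -0.1, -0.0, 0.0, 3.2
-3.7, -1.4, -0.0, -0.0, 0.0, 3.2
-3.7, -1.2, -0.1, -0.0, 0.0, 3.2
-3.8, -0.9, -0.0, -0.0, 0.0, 3.2
-3.8, -0.7, -0.1, -0.0, 0.0, 3.2
-3.9, -0.5, -0.0, -0.0, 0.0, 3.2
-3.9, -0.4, -0.1, -0.0, 0.0, 3.2
[0.47988132 0.19948362 0.21022643] [-1.79950321e+02  4.24163352e-02  1.18289108e+02]
```

>>> move_arm --targets '[9.4,-3.0,-2.5,0,0,0,3.2,9.4,-3.2,-2.3,0,0,0,3.2,9.4,-3.3,-2.2,0,0,0,3.2,9.4,-3.4,-2.0,-0.1,0,0,3.2,9.4,-3.5,-1.8,0,0,0,3.2,9.4,-3.6,-1.6,-0.1,0,0,3.2,9.4,-3.7,-1.4,0,0,0,3.2,9.4,-3.7,-1.2,-0.1,0,0,3.2,9.4,-3.8,-0.9,0,0,0,3.2,9.4,-3.8,-0.7,-0.1,0,0,3.2,9.4,-3.9,-0.5,0,0,0,3.2,9.4,-3.9,-0.4,-0.1,0,0,3.2]'

```text
clock: 1.3
tool_pos: [0.4804, 0.1982, 0.2104]
ee_rot: [-3.141, -0.0, 2.062]
contact_force: [0.4, 0.5, 0.0]
gripper_width: 0.0943
```

```bash
python3 plan.py .4496 -.206 .20 81.7 12
```

```text
-2.8, -1.8, 0.1, -0.0, 0.0, 3.0
-2.9, -1.7, 0.1, -0.0, 0.0, 3.0
-3.0, -1.5, 0.1, -0.0, 0.0, 3.0
-3.1, -1.3, 0.1, -0.0, 0.0, 3.0
-3.2, -1.2, 0.1, -0.0, 0.0, 3.0
-3.2, -1.0, 0.1, -0.0, 0.0, 3.0
-3.3, -0.8, 0.1, -0.0, 0.0, 3.0
-3.3, -0.7, 0.1, -0.0, 0.0, 3.0
-3.4, -0.5, 0.1, -0.0, 0.0, 3.0
-3.4, -0.3, 0.0, -0.0, 0.0, 3.0
-3.4, -0.2, 0.1, -0.0, 0.0, 3.0
-3.3, 0.0, 0.0, -0.0, 0.0, 3.0
[ 0.44934446 -0.20557531  0.20042067] [-1.79985699e+02  9.60329301e-03  8.21617072e+01]
```

>>> move_arm --targets '[9.4,-2.8,-1.8,0.1,0,0,3.0,9.4,-2.9,-1.7,0.1,0,0,3.0,9.4,-3.0,-1.5,0.1,0,0,3.0,9.4,-3.1,-1.3,0.1,0,0,3.0,9.4,-3.2,-1.2,0.1,0,0,3.0,9.4,-3.2,-1.0,0.1,0,0,3.0,9.4,-3.3,-0.8,0.1,0,0,3.0,9.4,-3.3,-0.7,0.1,0,0,3.0,9.4,-3.4,-0.5,0.1,0,0,3.0,9.4,-3.4,-0.3,0,0,0,3.0,9.4,-3.4,-0.2,0.1,0,0,3.0,9.4,-3.3,0,0,0,0,3.0,9.4,0,0,0,0,0,0.4,9.4,0,0,0,0,0,0]'

```text
clock: 2.7
tool_pos: [0.4492, -0.2045, 0.2003]
ee_rot: [-3.141, -0.0, 1.427]
contact_force: [0.3, -0.0, 0.2]
gripper_width: 0.0941
```

```bash
python3 plan.py .4496 -.206 .066 81.7 5
python3 - <<'E'
from station import *
import cv2
f=grab_frame("top"); cv2.imwrite("pics/t1.png",f["image"][:,:,::-1])
f=grab_frame("side"); cv2.imwrite("pics/s1.png",cv2.resize(f["image"][180:360,200:360,::-1],None,fx=3.3,fy=3.3))
E
```

```text
-0.0, 0.0, 2.7, -0.0, -0.0, 0.0
-0.0, 0.0, 2.7, -0.0, -0.0, 0.0
-0.0, 0.0, 2.7, -0.0, -0.0, 0.0
-0.1, 0.0, 2.7, -0.0, -0.0, 0.0
-0.0, 0.1, 2.6, -0.0, -0.0, 0.0
[ 0.44993614 -0.20558936  0.0662642 ] [-1.79967158e+02 -8.04964616e-03  8.17883473e+01]
```

View pics/s1.png

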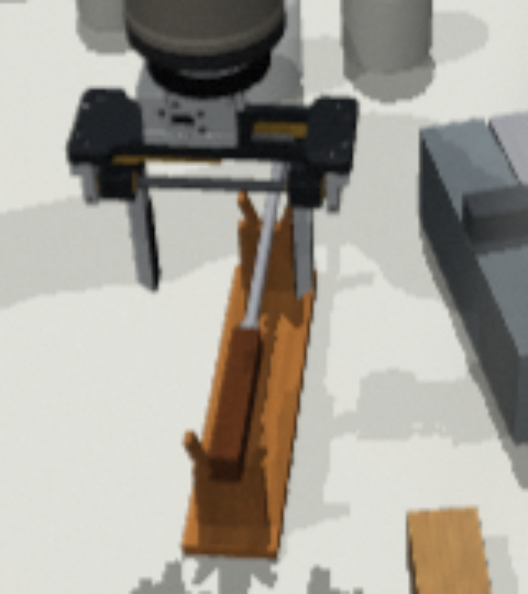

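The gripper straddles the rod: fingers at (145,240) and (303,240), handle at (240,400) in the enlarged crop. The jaws are square to the rod, so I'll descend.

>>> move_arm --targets '[9.4,-0.1,0,2.7,0,0,0,9.4,0,0,2.7,0,0,0,9.4,0,0.1,2.7,0,0,0,9.4,0,0,2.7,0,0,0,9.4,0,0,2.6,0,0,0,9.4,0,0,0,0,0,0]'

```text
clock: 3.4
tool_pos: [0.4491, -0.2036, 0.0642]
ee_rot: [-3.137, -0.0, 1.431]
contact_force: [-0.5, -0.2, 1.5]
gripper_width: 0.0937
```

>>> move_arm --targets '[1.5,0,0,0,0,0,0,1.5,0,0,0,0,0,0,1.5,0,0,0,0,0,0,1.5,0,0,0,0,0,0,1.5,0,0,0,0,0,0,1.5,0,0,0,0,0,0,1.5,0,0,0,0,0,0,1.5,0,0,0,0,0,0]' --force 58

```text
clock: 4.2
tool_pos: [0.4507, -0.2052, 0.0665]
ee_rot: [-3.142, 0.0, 1.429]
contact_force: [-0.0, -0.0, 0.6]
gripper_width: 0.0338
```

>>> move_arm --targets '[1.5,0,0,0,0,0,0,1.5,0,0,0,0,0,0,1.5,0,0,0,0,0,0,1.5,0,0,0,0,0,0]'

```text
clock: 4.6
tool_pos: [0.4507, -0.2052, 0.0664]
ee_rot: [-3.141, 0.0, 1.429]
contact_force: [-0.2, -0.7, -0.4]
gripper_width: 0.0216
```

>>> move_arm --targets '[1.5,0,0,-0.5,0,0,0,1.5,0,0,-1.5,0,0,0,1.5,0,0,-2.5,0,0,0,1.5,0,0,-3.5,0,0,0,1.5,0,0,-4,0,0,0,1.5,0,0,-2,0,0,0,1.5,0,0,0,0,0,0,1.5,0,0,0,0,0,0]'

```text
clock: 5.4
tool_pos: [0.4507, -0.2048, 0.2062]
ee_rot: [3.141, -0.001, 1.43]
contact_force: [-0.6, 0.2, -3.3]
gripper_width: 0.0218
```

Run:
```python
from station import *
import cv2,numpy as np
print(manip.observe()["contact_force"],manip.observe()["ft_torque"],manip.hold_point_z)
for n in ("top","side"):
    f=grab_frame(n); np.savez(f"{n}2.npz",**f)
    c=f["image"][240:320,260:420] if n=="top" else f["image"][150:330,180:380]
    cv2.imwrite(f"pics/{n}2.png",cv2.resize(c[:,:,::-1],None,fx=5 if n=="top" else 3.3,fy=5 if n=="top" else 3.3,interpolation=cv2.INTER_CUBIC))
```

```text
[-0.57745723  0.17990862 -3.33655742] [-0.19147609  0.08250437 -0.02369925] 0.0188
```

View pics/top2.png

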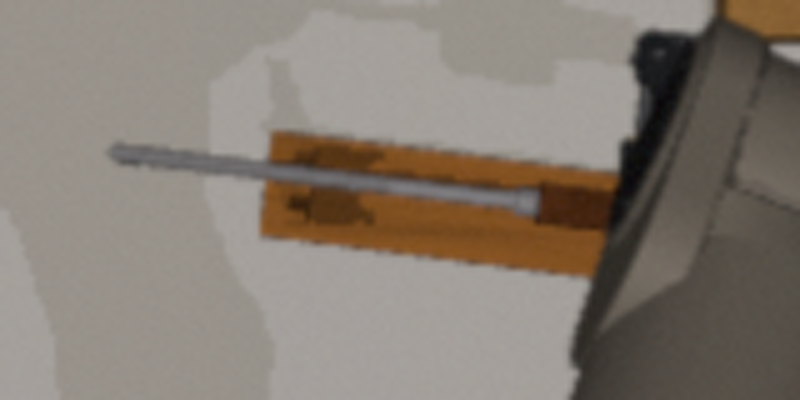

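View pics/side2.png

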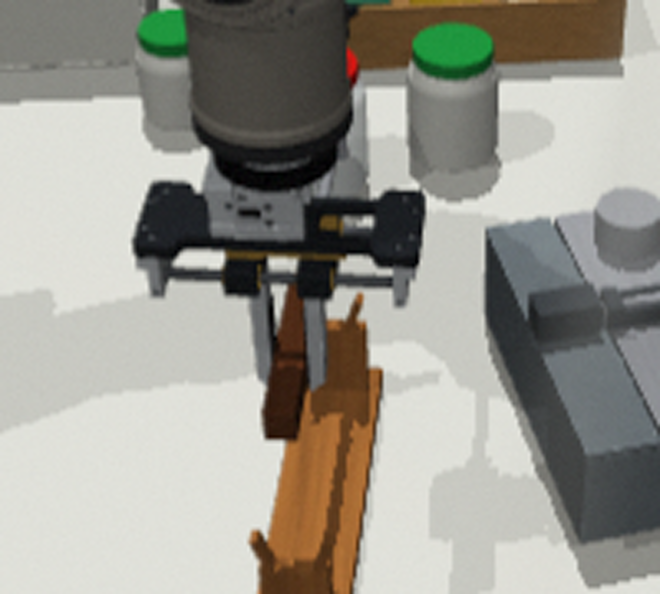

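```bash
python3 - <<'E'
from h import *
t=load("top2.npz")
px=crop([(112,152),(540,203)],(260,240),5); print(px)
# shaft far end top ; handle front end
g=np.array([.4507,-.2048,.2062+.0188]); y=1.430; u=np.array([np.cos(y),np.sin(y),0])
print(proj(t,[g+.305*u, g+.300*u+[0,0,.005], g+.065*u+[0,0,.013],g+.065*u]))
print(onz(t,px[:1],.225),onz(t,px[1:],.225), g+.305*u,g+.065*u)
E
python3 plan.py .5022 -.0742 .225 9.4 12
```

```text
[[282.  270. ]
 [367.6 280.2]]
[[281.39222951 270.29566861]
 [282.9835628  270.41311104]
 [367.59649991 280.28225039]
 [367.16973645 280.4218587 ]]
[[0.49428701 0.09547114 0.225     ]] [[ 0.46040649 -0.14165514  0.225     ]] [0.49350114 0.09718189 0.225     ] [ 0.45982155 -0.1404432   0.225     ]
1.1, 0.3, -0.2, -0.0, 0.0, 6.0
1.2, 0.2, -0.2, -0.0, 0.0, 6.0
1.2, 0.0, -0.2, -0.0, 0.0, 6.0
1.2, -0.1, -0.2, -0.0, 0.0, 6.0
1.1, -0.2, -0.1, -0.0, 0.0, 6.0
1.1, -0.3, -0.2, -0.0, 0.0, 6.0
1.1, -0.5, -0.1, -0.0, 0.0, 6.0
1.0, -0.6, -0.2, -0.0, 0.0, 6.0
1.0, -0.7, -0.1, -0.0, 0.0, 6.0
0.9, -0.7, -0.2, -0.0, 0.0, 6.0
0.8, -0.8, -0.1, -0.0, 0.0, 6.0
0.7, -1.0, -0.2, -0.0, 0.0, 6.0
[ 0.50194294 -0.07377039  0.22530153] [-1.79974228e+02  9.98353881e-02  9.89612591e+00]
```

>>> move_arm --targets '[1.5,0.5,0.2,-0.2,0,0,3,1.5,1.1,0.3,-0.2,0,0,6,1.5,1.2,0.2,-0.2,0,0,6,1.5,1.2,0,-0.2,0,0,6,1.5,1.2,-0.1,-0.2,0,0,6,1.5,1.1,-0.2,-0.1,0,0,6,1.5,1.1,-0.3,-0.2,0,0,6,1.5,1.1,-0.5,-0.1,0,0,6,1.5,1.0,-0.6,-0.2,0,0,6,1.5,1.0,-0.7,-0.1,0,0,6,1.5,0.9,-0.7,-0.2,0,0,6,1.5,0.8,-0.8,-0.1,0,0,6,1.5,0.2,-1.0,0,0,0,3.5,1.5,0,0,0,0,0,0,1.5,0,0,0,0,0,0]'

```text
clock: 7.0
tool_pos: [0.5067, -0.0737, 0.2257]
ee_rot: [3.141, 0.002, 0.166]
contact_force: [-0.7, -0.5, -2.4]
gripper_width: 0.0215
```

```bash
cat > look.py <<'E'
import sys
from station import *
import cv2,numpy as np
k=sys.argv[1]; st=manip.observe(); print(st["clock"],st["tool_pos"],np.rad2deg(st["ee_rot"]),st["contact_force"],st["ft_torque"])
for n,(x0,y0,x1,y1) in (("top",(265,110,385,250)),("side",(250,170,450,320))):
    f=grab_frame(n); np.savez(f"{n}{k}.npz",**f); s=4
    cv2.imwrite(f"pics/{n}{k}.png",cv2.resize(f["image"][y0:y1,x0:x1,::-1],None,fx=s,fy=s,interpolation=cv2.INTER_CUBIC))
E
python3 look.py 3; python3 plan.py .5022 -.0742 .225 9.4 3
```

```text
7.0 [ 0.50672359 -0.07368707  0.22569923] [1.79970618e+02 9.30574717e-02 9.51582612e+00] [-0.709217   -0.54290719 -2.42284597] [-0.05774055  0.29079585  0.02901644]
-0.2, -0.0, 0.0, 0.0, 0.0, 0.0
-0.1, -0.0, 0.1, 0.0, 0.0, 0.0
-0.2, -0.1, 0.0, 0.0, 0.0, 0.0
[ 0.50177639 -0.07393122  0.22510375] [1.79985452e+02 4.61256058e-02 9.43844468e+00]
```

View pics/top3.png

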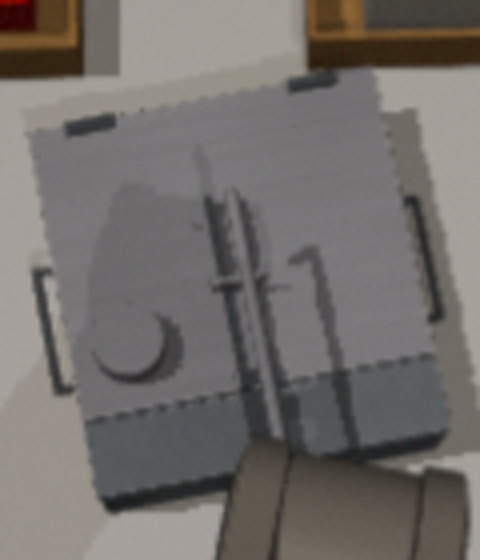

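View pics/side3.png

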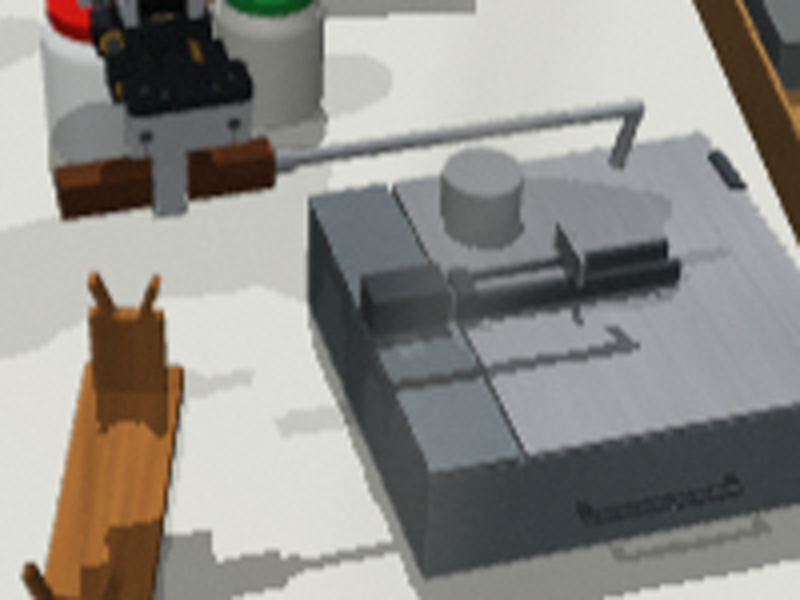

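The side view shows the rod level above the case, with the prong tip at crop (617,166) and the plate at (568,255). The top view puts the shaft end at crop (232,190) and the plate at (240,282). I'll check the tip against prediction.

Run:
```python
from h import *
np.set_printoptions(precision=4,suppress=True)
t=load("top3.npz");s=load("side3.npz")
g=np.array([.5067,-.0737,.2257+.0188]); y=np.deg2rad(9.5); u=np.array([np.cos(y),np.sin(y),0]);w=np.array([0,0,1])
tp=g+.291*u-.045*w; print("tip model",tp)
print("side tip model/obs",proj(s,[tp,g+.305*u]),crop([(617,166),(643,105)],(250,170),4))
print("top end model/obs",proj(t,[g+.305*u]),crop([(231,190)],(265,110),4))
# plate upper edge now
print("plate T",onz(t,crop([(212,284),(268,274)],(265,110),4),.142),"S",onz(s,crop([(557,226),(584,265)],(250,170),4),.142))
print("plate S bottom",proj(s,[[.7735,-.0293,.142]]))
```

```text
tip model [ 0.7937 -0.0257  0.1995]
side tip model/obs [[403.5389 210.8855]
 [410.7688 195.698 ]] [[403.875 211.125]
 [410.375 195.875]]
top end model/obs [[321.9551 157.4415]] [[322.375 157.125]]
plate T [[ 0.7679 -0.0079  0.142 ]
 [ 0.7745 -0.0506  0.142 ]] S [[ 0.7634 -0.0138  0.142 ]
 [ 0.7733 -0.0546  0.142 ]]
plate S bottom [[393.7904 229.6436]]
```

>>> move_arm --targets '[1.5,0,0,1,0,0,0,1.5,0,0,2,0,0,0,1.5,0,0,2,0,0,0,1.5,0,0,1.5,0,0,0,1.5,0,0,0.8,0,0,0,1.5,0,0,0.3,0,0,0,1.5,0,0,0,0,0,0,1.5,0,0,0,0,0,0]'

```text
clock: 7.9
tool_pos: [0.5076, -0.0736, 0.151]
ee_rot: [3.142, -0.001, 0.164]
contact_force: [-0.3, -0.8, -1.8]
gripper_width: 0.0215
```

```bash
python3 look.py 4; python3 -c "
from station import manip
import time
for i in range(3): print(manip.observe()['contact_force'])"
```

```text
7.9 [ 0.50756494 -0.07357294  0.15096759] [ 1.79996751e+02 -4.14488079e-02  9.38616952e+00] [-0.34992844 -0.82084372 -1.80065941] [-0.04139406  0.27494443 -0.04813207]
[-0.54784751  0.48583236 -3.1267199 ]
[-0.54784751  0.48583236 -3.1267199 ]
[-0.54784751  0.48583236 -3.1267199 ]
```

View pics/side4.png

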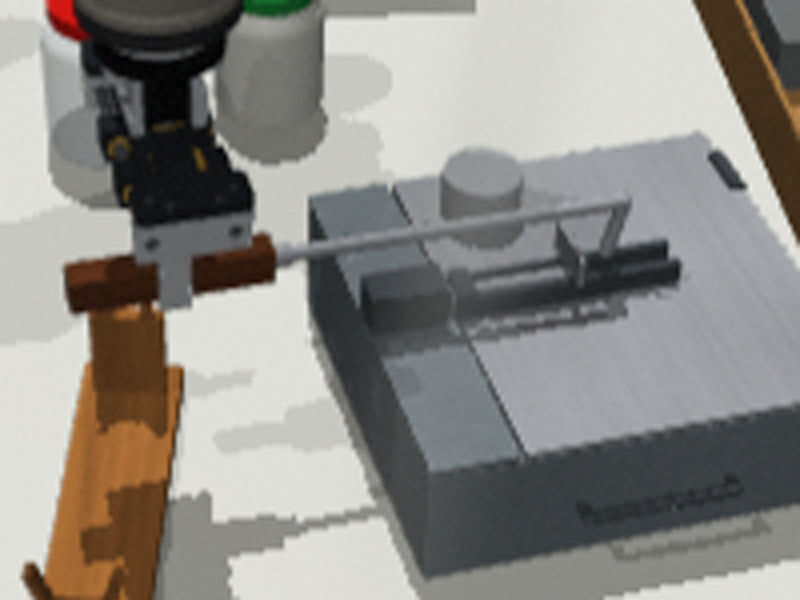

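View pics/top4.png

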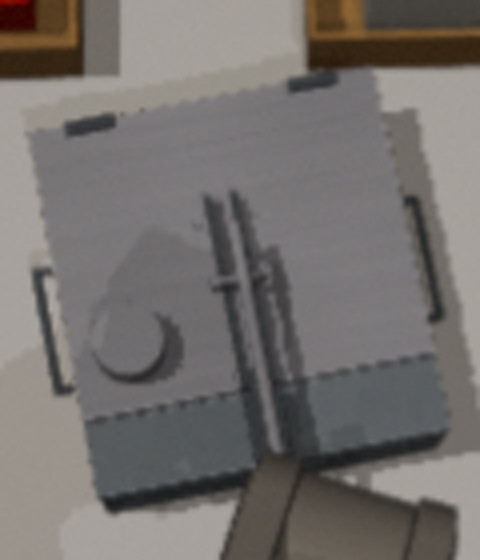

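Prong tip sits at crop (608,255), behind the plate at (572,250), and its height and lateral position match prediction. Now I'll take up the gap gently.

>>> move_arm --targets '[1.5,-0.1,0,0,0,0,0,1.5,-0.2,0,0,0,0,0,1.5,-0.2,0,0,0,0,0,1.5,-0.2,0,0,0,0,0,1.5,-0.2,0,0,0,0,0,1.5,-0.1,0,0,0,0,0,1.5,-0.1,0,0,0,0,0,1.5,-0.1,0,0,0,0,0]'

```text
clock: 8.8
tool_pos: [0.4953, -0.0754, 0.1505]
ee_rot: [3.142, 0.0, 0.164]
contact_force: [-0.4, -0.7, -1.4]
gripper_width: 0.0218
```

>>> move_arm --targets '[1.5,-0.1,0,0,0,0,0,1.5,-0.1,0,0,0,0,0,1.5,-0.1,0,0,0,0,0,1.5,-0.1,0,0,0,0,0,1.5,-0.1,0,0,0,0,0]'

```text
clock: 9.3
tool_pos: [0.4906, -0.0762, 0.1505]
ee_rot: [3.141, -0.0, 0.164]
contact_force: [3.3, 0.9, -0.6]
gripper_width: 0.0215
```

>>> move_arm --targets '[1.5,-0.1,0,0,0,0,0,1.5,-0.1,0,0,0,0,0,1.5,-0.1,0,0,0,0,0]'

```text
clock: 9.6
tool_pos: [0.4876, -0.0767, 0.1506]
ee_rot: [3.141, -0.0, 0.164]
contact_force: [2.2, 0.2, -2.3]
gripper_width: 0.0215
```

```bash
python3 look.py 5
```

```text
9.6 [ 0.48759053 -0.07668656  0.15055562] [ 1.79994319e+02 -1.71222742e-02  9.39247332e+00] [ 2.19505372  0.17175234 -2.34514918] [ 0.07725936 -0.23368428 -0.01195594]
```

View pics/side5.png

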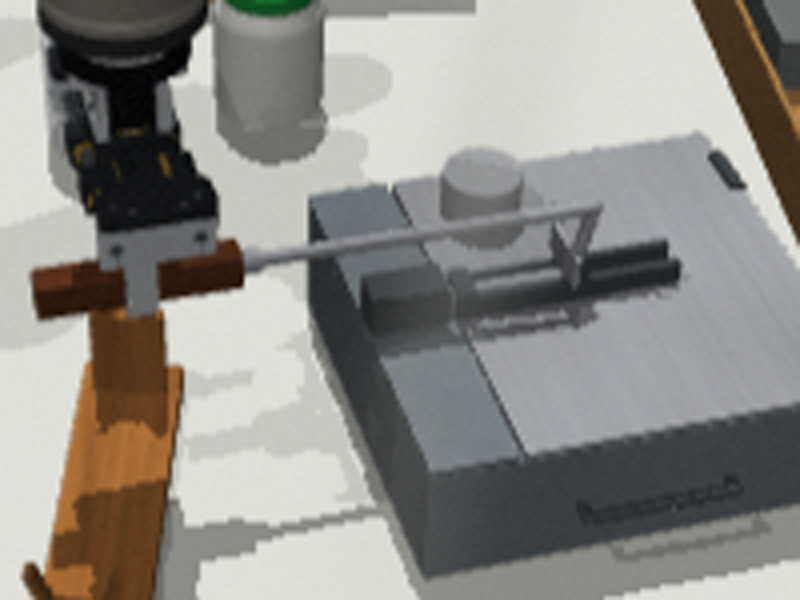

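Hooked, and the bolt is sliding at about 3 N. Continuing slowly.

>>> move_arm --targets '[1.5,-0.1,0,0,0,0,0,1.5,-0.1,0,0,0,0,0,1.5,-0.1,0,0,0,0,0,1.5,-0.1,0,0,0,0,0,1.5,-0.1,0,0,0,0,0,1.5,-0.1,0,0,0,0,0,1.5,-0.1,0,0,0,0,0,1.5,-0.1,0,0,0,0,0]'

```text
clock: 10.5
tool_pos: [0.4795, -0.078, 0.1505]
ee_rot: [3.142, 0.0, 0.164]
contact_force: [2.6, -0.1, -2.5]
gripper_width: 0.0218
```

>>> move_arm --targets '[1.5,-0.1,0,0,0,0,0,1.5,-0.05,0,0,0,0,0,1.5,-0.05,0,0,0,0,0]'

```text
clock: 10.8
tool_pos: [0.4775, -0.0783, 0.1505]
ee_rot: [-3.142, 0.0, 0.164]
contact_force: [2.7, 0.4, -2.7]
gripper_width: 0.0216
```

>>> move_arm --targets '[1.5,-0.05,0,0,0,0,0,1.5,-0.05,0,0,0,0,0,1.5,-0.05,0,0,0,0,0]'

```text
clock: 11.1
tool_pos: [0.4761, -0.0786, 0.1505]
ee_rot: [3.142, 0.0, 0.164]
contact_force: [2.2, -0.3, -2.4]
gripper_width: 0.0218
```

>>> move_arm --targets '[1.5,-0.05,0,0,0,0,0,1.5,-0.05,0,0,0,0,0,1.5,-0.05,0,0,0,0,0,1.5,-0.05,0,0,0,0,0]'

```text
clock: 11.5
tool_pos: [0.4741, -0.0789, 0.1505]
ee_rot: [3.142, 0.0, 0.164]
contact_force: [2.2, -0.5, -2.5]
gripper_width: 0.0214
```

>>> move_arm --targets '[1.5,-0.05,0,0,0,0,0,1.5,-0.05,0,0,0,0,0,1.5,-0.05,0,0,0,0,0]'

```text
clock: 11.8
tool_pos: [0.4727, -0.0792, 0.1505]
ee_rot: [3.142, 0.0, 0.164]
contact_force: [3.4, 0.1, -2.1]
gripper_width: 0.0214
```

>>> move_arm --targets '[1.5,-0.05,0,0,0,0,0,1.5,-0.05,0,0,0,0,0]'

```text
clock: 12.0
tool_pos: [0.4717, -0.0793, 0.1505]
ee_rot: [3.142, 0.0, 0.164]
contact_force: [2.4, 1.1, -2.6]
gripper_width: 0.0215
```

>>> move_arm --targets '[1.5,-0.05,0,0,0,0,0,1.5,-0.05,0,0,0,0,0,1.5,-0.05,0,0,0,0,0]'

```text
clock: 12.3
tool_pos: [0.4702, -0.0796, 0.1505]
ee_rot: [3.142, 0.0, 0.164]
contact_force: [2.6, 0.1, -1.8]
gripper_width: 0.0218
```

>>> move_arm --targets '[1.5,-0.05,0,0,0,0,0,1.5,-0.05,0,0,0,0,0,1.5,-0.05,0,0,0,0,0]'

```text
clock: 12.6
tool_pos: [0.4687, -0.0798, 0.1505]
ee_rot: [3.142, 0.0, 0.164]
contact_force: [2.2, -1.2, -3.2]
gripper_width: 0.0216
```

>>> move_arm --targets '[1.5,-0.05,0,0,0,0,0,1.5,-0.05,0,0,0,0,0,1.5,-0.05,0,0,0,0,0]'

```text
clock: 12.9
tool_pos: [0.4672, -0.08, 0.1505]
ee_rot: [3.142, 0.0, 0.164]
contact_force: [3.5, 0.3, -2.2]
gripper_width: 0.0212
```

>>> move_arm --targets '[1.5,-0.05,0,0,0,0,0,1.5,-0.05,0,0,0,0,0]'

```text
clock: 13.1
tool_pos: [0.4662, -0.0802, 0.1505]
ee_rot: [-3.142, 0.0, 0.164]
contact_force: [3.0, -0.0, -2.3]
gripper_width: 0.0214
```

>>> move_arm --targets '[1.5,-0.05,0,0,0,0,0,1.5,-0.05,0,0,0,0,0,1.5,-0.05,0,0,0,0,0]'

```text
clock: 13.4
tool_pos: [0.4647, -0.0805, 0.1505]
ee_rot: [3.142, 0.0, 0.164]
contact_force: [2.0, 0.7, -1.7]
gripper_width: 0.0216
```

>>> move_arm --targets '[1.5,-0.05,0,0,0,0,0,1.5,-0.05,0,0,0,0,0,1.5,-0.05,0,0,0,0,0]'

```text
clock: 13.7
tool_pos: [0.4633, -0.0807, 0.1505]
ee_rot: [3.142, 0.0, 0.164]
contact_force: [2.1, -0.5, -2.6]
gripper_width: 0.0216
```

>>> move_arm --targets '[1.5,-0.05,0,0,0,0,0,1.5,-0.05,0,0,0,0,0,1.5,-0.05,0,0,0,0,0]'

```text
clock: 14.0
tool_pos: [0.4618, -0.0809, 0.1505]
ee_rot: [3.142, 0.0, 0.164]
contact_force: [2.1, -0.1, -2.1]
gripper_width: 0.0212
```

```bash
python3 look.py 6
```

```text
14.0 [ 0.4618132  -0.0809278   0.15048423] [1.79997613e+02 1.63105735e-03 9.39212145e+00] [ 2.05744251 -0.08787038 -2.0769912 ] [ 0.07361048 -0.27548227 -0.06960223]
```

View pics/side6.png

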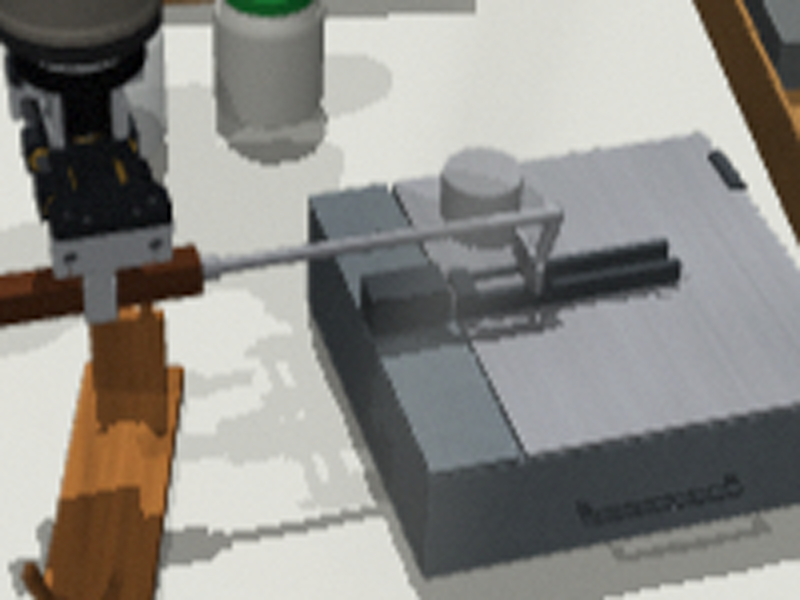

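The plate, now near (530,260), has moved along with the prong, and the bar has gone into the keeper. No buffer yet, so I'll continue.

>>> move_arm --targets '[1.5,-0.05,0,0,0,0,0,1.5,-0.05,0,0,0,0,0,1.5,-0.05,0,0,0,0,0]'

```text
clock: 14.4
tool_pos: [0.4603, -0.0812, 0.1505]
ee_rot: [3.142, 0.0, 0.164]
contact_force: [2.2, 1.2, -2.9]
gripper_width: 0.0217
```

>>> move_arm --targets '[1.5,-0.05,0,0,0,0,0,1.5,-0.05,0,0,0,0,0,1.5,-0.05,0,0,0,0,0]'

```text
clock: 14.7
tool_pos: [0.4588, -0.0814, 0.1505]
ee_rot: [3.142, 0.0, 0.164]
contact_force: [3.2, 0.8, -2.3]
gripper_width: 0.0213
```

>>> move_arm --targets '[1.5,-0.05,0,0,0,0,0,1.5,-0.05,0,0,0,0,0]'

```text
clock: 14.9
tool_pos: [0.4579, -0.0816, 0.1505]
ee_rot: [3.142, 0.0, 0.164]
contact_force: [3.4, -1.1, -2.1]
gripper_width: 0.0217
```

>>> move_arm --targets '[1.5,-0.05,0,0,0,0,0,1.5,-0.05,0,0,0,0,0]'

```text
clock: 15.1
tool_pos: [0.457, -0.0817, 0.1505]
ee_rot: [3.142, -0.0, 0.164]
contact_force: [3.9, 0.3, -2.4]
gripper_width: 0.0213
```

>>> move_arm --targets '[1.5,-0.05,0,0,0,0,0,1.5,-0.05,0,0,0,0,0]'

```text
clock: 15.3
tool_pos: [0.4563, -0.0818, 0.1506]
ee_rot: [3.141, -0.001, 0.164]
contact_force: [5.8, 0.4, -3.8]
gripper_width: 0.0214
```

Force is rising, so this is the buffer. Smaller steps from here.

>>> move_arm --targets '[1.5,-0.05,0,0,0,0,0,1.5,0,0,0,0,0,0]'

```text
clock: 15.5
tool_pos: [0.4561, -0.0819, 0.1507]
ee_rot: [3.141, -0.001, 0.164]
contact_force: [6.5, 0.4, -3.9]
gripper_width: 0.0216
```

```bash
python3 look.py 7
```

```text
15.5 [ 0.45610287 -0.08192826  0.15072643] [ 1.79982639e+02 -7.47200666e-02  9.39945102e+00] [ 6.50237591  0.39387899 -3.90334813] [ 0.17545148 -1.10882113 -0.02750687]
```

View pics/side7.png

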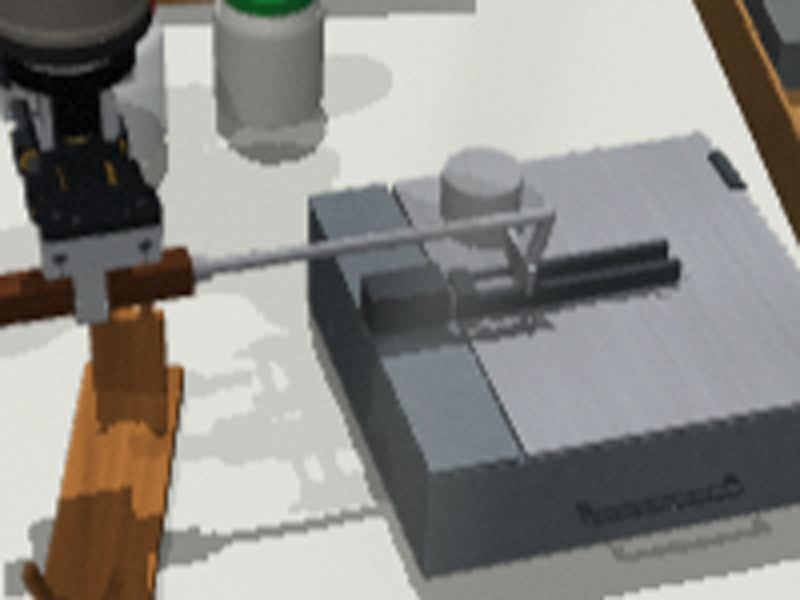

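>>> move_arm --targets '[1.5,-0.05,0,0,0,0,0,1.5,-0.05,0,0,0,0,0,1.5,0,0,0,0,0,0]'

```text
clock: 15.9
tool_pos: [0.4556, -0.082, 0.1509]
ee_rot: [3.141, -0.002, 0.164]
contact_force: [9.6, 0.4, -4.0]
gripper_width: 0.0215
```

>>> move_arm --targets '[1.5,-0.05,0,0,0,0,0,1.5,-0.03,0,0,0,0,0,1.5,0,0,0,0,0,0]'

```text
clock: 16.2
tool_pos: [0.4552, -0.0821, 0.151]
ee_rot: [3.141, -0.003, 0.164]
contact_force: [12.5, 1.8, -4.3]
gripper_width: 0.0217
```

```bash
python3 look.py 8; python3 -c "
from station import *
for i in range(2):
  grab_frame('top'); s=manip.observe(); print(s['clock'],s['contact_force'],s['ft_torque'])"
```

```text
16.2 [ 0.45518843 -0.08207177  0.15097966] [ 1.79962680e+02 -1.61526622e-01  9.41743828e+00] [12.50275355  1.79592295 -4.30667592] [ 0.30840257 -2.00140296 -0.07657621]
16.35 [11.89731698  1.79058808 -4.82658904] [ 0.30601744 -1.99028867 -0.0281066 ]
16.4 [11.38550545  1.5182434  -5.08770551] [ 0.32399812 -1.96956383 -0.00429621]
```

Pull is about 12.5 N. Holding it.

>>> move_arm --targets '[1.5,-0.01,0,0,0,0,0,1.5,0,0,0,0,0,0,1.5,0,0,0,0,0,0,1.5,0,0,0,0,0,0]'

```text
clock: 16.8
tool_pos: [0.4552, -0.0821, 0.151]
ee_rot: [3.141, -0.003, 0.164]
contact_force: [12.9, 2.3, -5.9]
gripper_width: 0.0217
```

>>> move_arm --targets '[1.5,0,0,0,0,0,0,1.5,0,0,0,0,0,0,1.5,0,0,0,0,0,0,1.5,0,0,0,0,0,0,1.5,0,0,0,0,0,0,1.5,0,0,0,0,0,0]'

```text
clock: 17.4
tool_pos: [0.4552, -0.0821, 0.151]
ee_rot: [3.141, -0.003, 0.164]
contact_force: [11.7, 1.0, -4.6]
gripper_width: 0.0218
```

```bash
python3 look.py 9; python3 -c "
from station import *
for i in range(2):
  grab_frame('top'); s=manip.observe(); print(s['clock'],s['contact_force'],s['ft_torque'])"
```

```text
17.4 [ 0.45522418 -0.0821      0.15102723] [ 1.79959978e+02 -1.71923067e-01  9.41328229e+00] [11.71448995  0.99059047 -4.55620144] [ 0.30446511 -2.08375426 -0.03224982]
17.55 [12.235848    1.63528213 -4.81971729] [ 0.27092045 -2.09086093 -0.05924738]
17.6 [12.10632973  2.15030355 -5.48655294] [ 0.31208995 -2.12288511 -0.01744714]
```

View pics/side9.png

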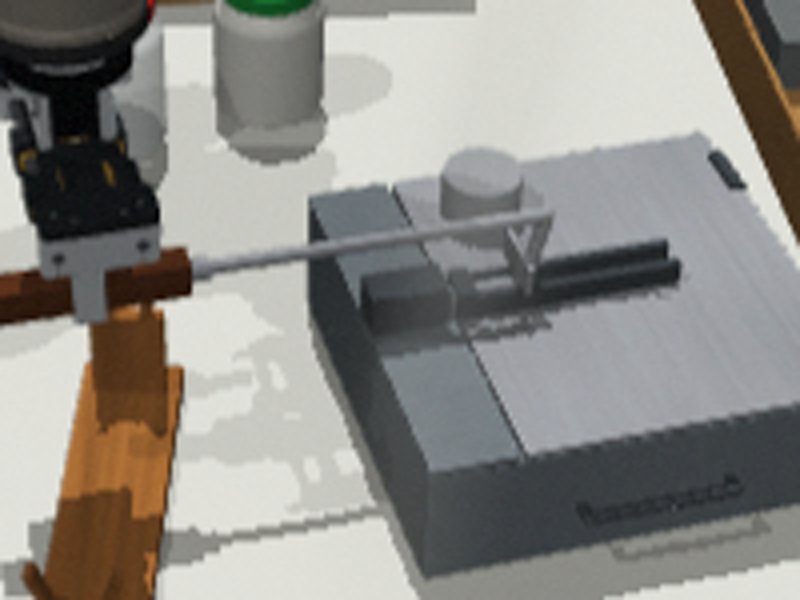

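It held 12–13 N for over a second. I'll nudge it slightly so the buffer alone carries more than 11 N after friction, still within 15.

>>> move_arm --targets '[1.5,-0.03,0,0,0,0,0,1.5,0,0,0,0,0,0,1.5,0,0,0,0,0,0]'

```text
clock: 17.9
tool_pos: [0.455, -0.0821, 0.1511]
ee_rot: [3.141, -0.003, 0.164]
contact_force: [13.4, 2.3, -5.9]
gripper_width: 0.0216
```

```bash
python3 -c "
from station import *
for i in range(6):
  grab_frame('top'); s=manip.observe(); print(s['clock'],s['contact_force'],s['ft_torque'])"
```

```text
17.95 [13.02012196  1.56733675 -5.07360991] [ 0.32067278 -2.20611832 -0.07768445]
18.0 [12.07139705  1.495769   -5.29975359] [ 0.34817277 -2.19299125 -0.03941776]
18.05 [12.43059858  2.14132678 -4.88610007] [ 0.26466133 -2.23093045 -0.04269753]
18.1 [13.0673459   1.95027163 -5.46505588] [ 0.40216702 -2.21779556  0.03063205]
18.15 [12.37033283  2.30250503 -5.85852618] [ 0.35708083 -2.23511239 -0.02865173]
18.2 [12.86347482  1.28798459 -4.90592826] [ 0.28374683 -2.22677742 -0.05007494]
```

Held at about 13 N for another half second. Releasing backwards, then lifting out.

>>> move_arm --targets '[1.5,0.05,0,0,0,0,0,1.5,0.1,0,0,0,0,0,1.5,0.1,0,0,0,0,0,1.5,0.2,0,0,0,0,0,1.5,0.3,0,0,0,0,0,1.5,0.3,0,0,0,0,0,1.5,0.3,0,0,0,0,0,1.5,0.2,0,0,0,0,0,1.5,0,0,0,0,0,0]'

```text
clock: 19.1
tool_pos: [0.4687, -0.0799, 0.1504]
ee_rot: [3.141, 0.0, 0.164]
contact_force: [-0.5, 0.0, -1.9]
gripper_width: 0.0218
```

```bash
python3 look.py 10
```

```text
19.1 [ 0.46874027 -0.07985789  0.15042193] [1.79982136e+02 1.52547310e-02 9.39122402e+00] [-0.47191213  0.01230604 -1.89337643] [-0.03238633  0.26977138  0.03518427]
```

View pics/side10.png

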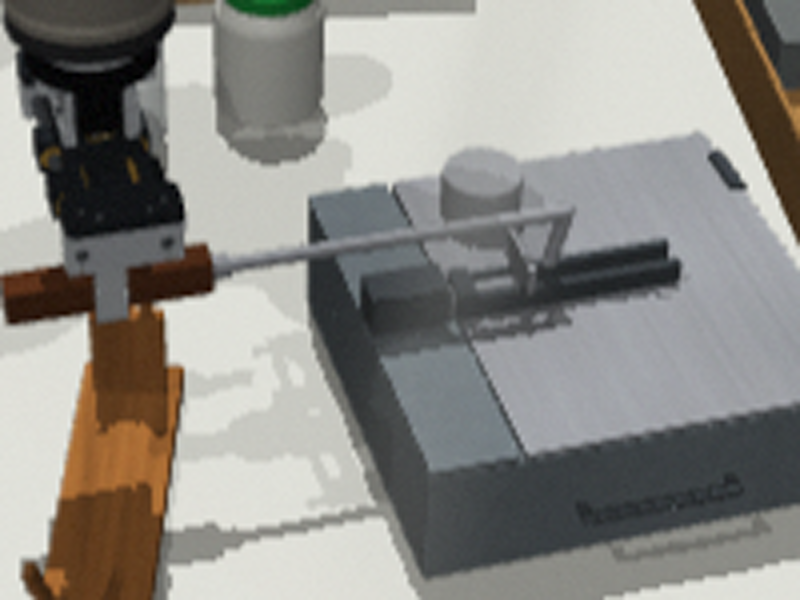

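The plate stayed at (518,260) and the prong is clear at (553,250). Lifting.

>>> move_arm --targets '[1.5,0,0,-0.5,0,0,0,1.5,0,0,-1.5,0,0,0,1.5,0,0,-2,0,0,0,1.5,0,0,-2,0,0,0,1.5,0,0,-1.5,0,0,0,1.5,0,0,0,0,0,0]'

```text
clock: 19.8
tool_pos: [0.4695, -0.0799, 0.2272]
ee_rot: [-3.141, -0.003, 0.164]
contact_force: [-0.1, 0.3, -2.6]
gripper_width: 0.0217
```

```bash
python3 plan.py .4507 -.2050 .206 81.9 14
```

```text
-0.3, 0.9, 0.1, 0.0, -0.0, -5.2
-0.4, 0.8, 0.2, 0.0, -0.0, -5.2
-0.4, 0.8, 0.1, 0.0, -0.0, -5.2
-0.5, 0.8, 0.2, 0.0, -0.0, -5.2
-0.6, 0.7, 0.1, 0.0, -0.0, -5.2
-0.6, 0.6, 0.2, 0.0, -0.0, -5.2
-0.7, 0.6, 0.1, 0.0, -0.0, -5.2
-0.7, 0.5, 0.2, 0.0, -0.0, -5.2
-0.8, 0.5, 0.1, 0.0, -0.0, -5.2
-0.8, 0.4, 0.2, 0.0, -0.0, -5.2
-0.8, 0.3, 0.1, 0.0, -0.0, -5.2
-0.9, 0.2, 0.2, 0.0, -0.0, -5.2
-0.9, 0.2, 0.1, 0.0, -0.0, -5.2
-0.9, 0.1, 0.2, 0.0, -0.0, -5.2
[ 0.45102375 -0.20515534  0.20596068] [ 1.79841527e+02 -1.03967197e-01  8.21923923e+01]
```

>>> move_arm --targets '[1.5,-0.3,0.9,0.1,0,0,-3,1.5,-0.4,0.8,0.1,0,0,-5.2,1.5,-0.4,0.8,0.1,0,0,-5.2,1.5,-0.5,0.8,0.2,0,0,-5.2,1.5,-0.6,0.7,0.1,0,0,-5.2,1.5,-0.6,0.6,0.2,0,0,-5.2,1.5,-0.7,0.6,0.1,0,0,-5.2,1.5,-0.7,0.5,0.2,0,0,-5.2,1.5,-0.8,0.5,0.1,0,0,-5.2,1.5,-0.8,0.4,0.2,0,0,-5.2,1.5,-0.8,0.3,0.1,0,0,-5.2,1.5,-0.9,0.2,0.2,0,0,-5.2,1.5,-0.9,0.2,0.1,0,0,-5.2,1.5,-0.9,0.1,0.2,0,0,-5,1.5,0,0,0,0,0,-2,1.5,0,0,0,0,0,0,1.5,0,0,0,0,0,0]'

```text
clock: 21.5
tool_pos: [0.4454, -0.2043, 0.205]
ee_rot: [-3.141, 0.0, 1.426]
contact_force: [0.5, -0.4, -2.8]
gripper_width: 0.0216
```

```bash
python3 plan.py .4507 -.2050 .206 81.9 2 0 2; python3 -c "
from station import manip;print(manip.observe()['tool_pos'])"
```

```text
0.01, 0.27, -0.05, -0.02, 0.0, -0.09
0.0, 0.27, -0.05, -0.02, 0.0, -0.09
[ 0.45071557 -0.20501353  0.20604647] [1.79992964e+02 8.35933196e-03 8.18917782e+01]
[ 0.44535653 -0.20433834  0.20504865]
```

>>> move_arm --targets '[1.5,0,0.27,-0.05,0,0,-0.1,1.5,0,0.27,-0.05,0,0,-0.1,1.5,0,0,0,0,0,0,1.5,0,0,0,0,0,0]'

```text
clock: 21.9
tool_pos: [0.451, -0.2051, 0.2065]
ee_rot: [-3.141, 0.0, 1.431]
contact_force: [-0.6, -0.6, -2.4]
gripper_width: 0.0215
```

```bash
python3 plan.py .4507 -.2052 .0665 81.9 1 0 2;python3 - <<'E'
from station import *
from h import *
np.set_printoptions(precision=4,suppress=True)
st=manip.observe();print(st['tool_pos'],np.rad2deg(st['ee_rot']))
f=grab_frame("top"); np.savez("top11.npz",**f)
cv2.imwrite("pics/top11.png",cv2.resize(f["image"][240:320,260:420,::-1],None,fx=5,fy=5,interpolation=cv2.INTER_CUBIC))
E
```

```text
-0.01, -0.03, 14.0, -0.01, 0.01, 0.09
[ 0.45068954 -0.20522267  0.066458  ] [1.79995752e+02 1.68251029e-03 8.18980055e+01]
[ 0.451  -0.2051  0.2065] [-179.9942    0.0117   81.988 ]
```

View pics/top11.png

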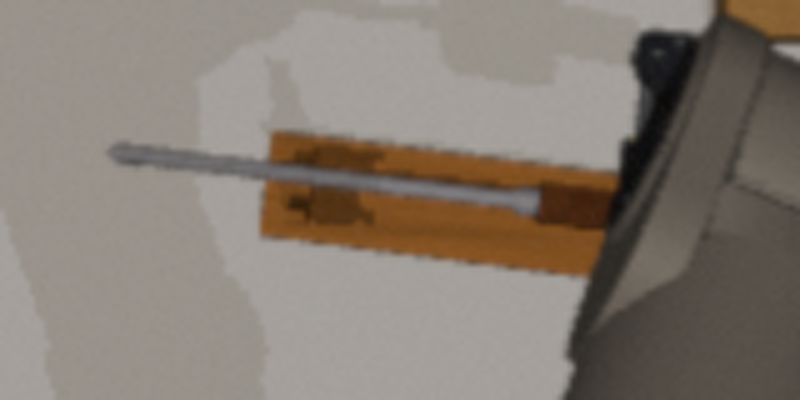

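The view matches the one after pick-up: shaft end at (110,152), handle front at (540,203). Lowering.

>>> move_arm --targets '[1.5,0,0,1,0,0,0.1,1.5,0,0,2,0,0,0,1.5,0,0,2,0,0,0,1.5,0,0,2,0,0,0,1.5,0,0,1.5,0,0,0,1.5,0,0,1.5,0,0,0,1.5,0,0,1,0,0,0,1.5,0,0,1,0,0,0,1.5,0,0,0.5,0,0,0,1.5,0,0,0.5,0,0,0,1.5,0,0,0.5,0,0,0,1.5,0,0,0,0,0,0,1.5,0,0,0,0,0,0]'

```text
clock: 23.25
tool_pos: [0.451, -0.2053, 0.0717]
ee_rot: [3.141, 0.0, 1.429]
contact_force: [0.2, 0.2, -2.7]
gripper_width: 0.0214
```

>>> move_arm --targets '[1.5,0,0,0.2,0,0,0,1.5,0,0,0.2,0,0,0,1.5,0,0,0.1,0,0,0,1.5,0,0,0,0,0,0,1.5,0,0,0,0,0,0]'

```text
clock: 23.75
tool_pos: [0.4509, -0.2051, 0.0665]
ee_rot: [-3.142, -0.0, 1.429]
contact_force: [0.6, 0.3, -2.3]
gripper_width: 0.0216
```

>>> move_arm --targets '[1.5,0,0,0.05,0,0,0,1.5,0,0,0,0,0,0,1.5,0,0,0,0,0,0]'

```text
clock: 24.05
tool_pos: [0.451, -0.2051, 0.0664]
ee_rot: [3.141, -0.001, 1.429]
contact_force: [-4.2, 1.6, 12.0]
gripper_width: 0.0216
```

Seated. I'll ease off slightly and open.

>>> move_arm --targets '[1.5,0,0,-0.03,0,0,0,1.5,0,0,0,0,0,0,2.6,0,0,0,0,0,0,2.6,0,0,0,0,0,0,4,0,0,0,0,0,0,6,0,0,0,0,0,0,6,0,0,0,0,0,0,6,0,0,0,0,0,0,6,0,0,0,0,0,0,6,0,0,0,0,0,0]'

```text
clock: 25.05
tool_pos: [0.4509, -0.2052, 0.0663]
ee_rot: [-3.142, 0.0, 1.429]
contact_force: [0.0, -0.0, 0.5]
gripper_width: 0.0598
```

>>> move_arm --targets '[6,0,0,-1,0,0,0,6,0,0,-2,0,0,0,6,0,0,-3,0,0,0,6,0,0,-4,0,0,0,6,0,0,-4,0,0,0,6,0,0,-2,0,0,0]'

```text
clock: 25.65
tool_pos: [0.4515, -0.2061, 0.2297]
ee_rot: [3.138, -0.0, 1.428]
contact_force: [-0.4, -0.4, -0.1]
gripper_width: 0.06
```

>>> move_arm --targets '[6,-4,0,-2,0,0,0,6,-4,0,-2,0,0,0,6,-4,0,-2,0,0,0,6,-4,0,0,0,0,0,6,-4,0,0,0,0,0,6,-4,0,0,0,0,0,6,-4,0,0,0,0,0,6,0,0,0,0,0,0,6,0,0,0,0,0,0]'

```text
clock: 26.55
tool_pos: [0.4102, -0.4833, 0.2866]
ee_rot: [-3.141, 0.0, 1.426]
contact_force: [0.5, 1.3, 0.7]
gripper_width: 0.0602
```

Run:
```python
from station import *
from h import *
import cv2
for n,(x0,y0,x1,y1) in (("top",(265,110,425,310)),("side",(230,170,430,360))):
    f=grab_frame(n); np.savez(f"{n}12.npz",**f)
    cv2.imwrite(f"pics/{n}12f.png",f["image"][:,:,::-1])
    s=3 if n=="top" else 3.1
    cv2.imwrite(f"pics/{n}12.png",cv2.resize(f["image"][y0:y1,x0:x1,::-1],None,fx=s,fy=s,interpolation=cv2.INTER_CUBIC))
print(manip.observe()["contact_force"])
```

```text
[-0.45635394 -0.7151133   1.05719269]
```

View pics/top12.png

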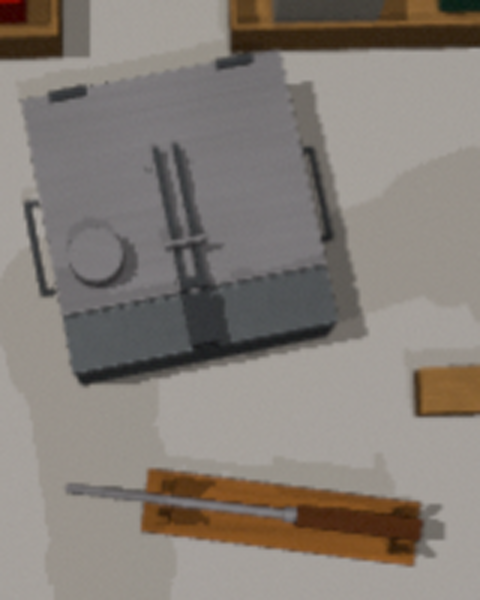

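View pics/side12.png

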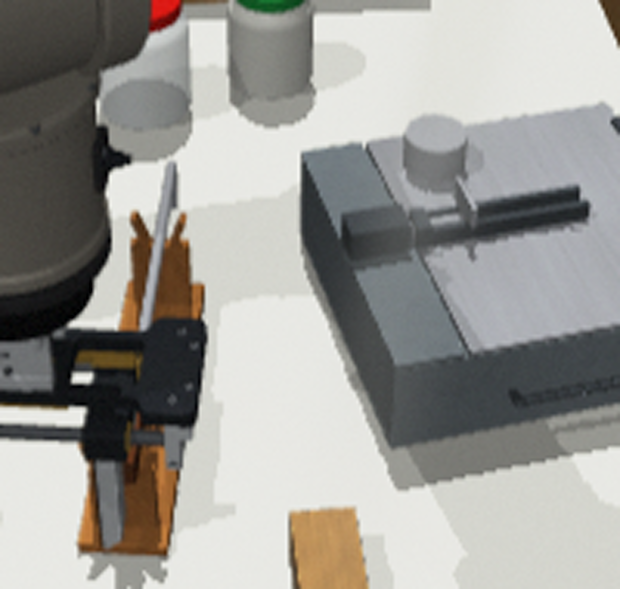

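The top view shows the rod back in both forks, shaft end (70,488) to handle end (422,530), and the bolt plate now at (187,242) near the keeper. I'll check against the starting picture.

Run:
```python
import cv2,numpy as np
a=cv2.imread("pics/top0.png").astype(int);b=cv2.imread("pics/top12f.png").astype(int)
c=lambda i:cv2.resize(i[245:310,275:425].astype(np.uint8),None,fx=5,fy=5,interpolation=cv2.INTER_CUBIC)
cv2.imwrite("pics/cmp.png",np.vstack([c(a),c(b)]))
# dark brown handle mask centroid, and shaft pixel
for i in (a,b):
    h=i[245:310,275:425]; m=(h[:,:,2]<125)&(h[:,:,2]-h[:,:,0]>40)&(h[:,:,2]>60); ys,xs=np.where(m); print(len(xs),xs.mean()+275,ys.mean()+245)
```

```text
1421 361.08092892329347 280.57846586910625
1090 361.5275229357798 280.29633027522937
```

View pics/cmp.png

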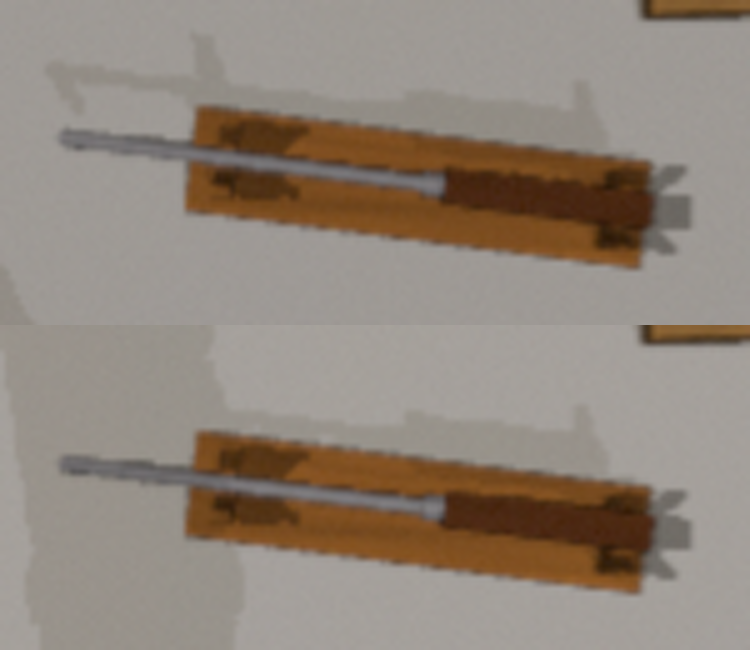

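View pics/top12f.png

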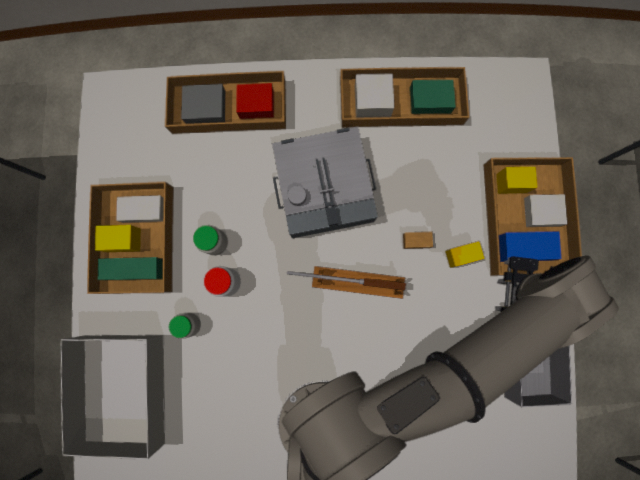

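The rod lies exactly as before (upper and lower halves match). The bystanders haven't moved and the arm is clear. Handing in.

```bash
python3 -c "
from station import *
print(manip.observe()['clock']); print(sign_off())"
```

```text
26.65
the job is handed in; nothing more can be done
None
```

The bolt is home in its keeper, the rod is back in its rest, and I handed the job in at 26.65 s of the 61 s allowed.

- **Pull:** I hooked the prong behind the plate, and the bolt slid at about 3 N. I felt the buffer after roughly 35 mm of bolt travel. I held about 12.5 N for over a second, then about 13 N for another half second. These figures allow for a zero offset of about 0.5 N. The highest single reading I saw was about 14 N, with up to 0.7 N of noise.
- **Release:** I backed the prong off and lifted it clear. The bolt plate stayed by the keeper in the later pictures.
- **Rod:** I laid it back at the pose where I picked it up. One reading of about 12 N came as it seated, so I eased off slightly before opening the gripper.
- **Last checks:** In the top view the rod, rest, case, tin and other goods look the same as in the first picture. The gripper was touching nothing. No check failed. The one measured comparison was a colour mask over the rod and rest: its centre matched within 0.5 px, but it counted 1090 pixels against 1421 at the start. I put that down to changed shadows, since the two enlarged views match by eye.

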